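# Take the safety cap off the auger stub

### The arm

A 7-joint arm with a two-finger parallel gripper is mounted at the origin on the work surface. World frame = base frame: x ahead of the robot, y to its left, z up, the work surface at z = 0. Lengths are in m, angles in rad, forces in N, time in s.
With the tool pointing down it reaches from about 0.35 to 0.9 m from the base axis. Payload 8.1 kg.
Tool frame: the origin (TCP) lies midway between the tips of the shut fingers; the grasp point (between the pads) lies 19 mm behind it; z points along the fingers, y is the line along which they close (so a half turn about z gives the same grasp; the last joint's range is limited). The gripper opens to 92 mm and grips with 3 to 60 N. Pads are 19 mm wide; open, the fingers measure 130 mm over their backs; the gripper's body (75 mm by 190 mm) begins 47 mm behind the grasp point.
Start: joints at [-1.378, 0.434, 0.025, 1.573, -0.012, 1.134, -0.075], TCP at [0.182, 0.598, 0.227] pointing down, gripper open.
Joint ranges: [-2.62, 2.62], [-0.44, 2.09], [-1.27, 1.32], [0.08, 2.57], [-1.32, 4.46], [0.12, 2], [-2.74, 2.74]. Speed limits (rad/s): [2.22, 2.22, 3.01, 3.01, 3.14, 3.14, 3.14].

### API

Orientations are given as a unit quaternion [x, y, z, w].
In Python, from bench import manip gives the robot as it stands.
- The arm moves only by the tool apply_moves, never from a script. Its argument "plan" is a list of rows, each a list of 7 numbers: the turn, a rotation vector about the tool's x, y, z in units of 8 degrees (1.0 is 8 degrees), then the shift along the tool's x, y, z in units of 40 mm (1.0 is 40 mm), then the gripper command: -1 is shut, 1 is fully open, values between are in proportion. In form: [[wx, wy, wz, dx, dy, dz, claw], ...]. A call has 1 to 10 rows; each row shifts and turns the commanded pose from where the row before left it, along the tool's axes as they then stand; what a row does not reach is not made up. A row lasts 1/8 s, in which the tool goes at most 62.5 mm and 10.7 degrees, less where a joint would pass 70% of its speed; a pose out of reach is approached as far as the arm can. A call is refused whole if a number of a shift passes 1 or a number of a turn 1, either way. A call with a gripper value outside its range is refused whole. The fingers move at their own pace and stop on an object; "squeeze" is the grip in N (left out, the last holds). Time passes only in rows, so rows that do not move let the fingers close. It gives the time, the measured TCP pose, the force, the opening and the grip force at its end, in the units of the state.
- manip.get_obs(): the state, without advancing time (a new reading comes with each control period).
- manip.get_image(name): name is "side" or "top" or "wrist"; returns (picture, depth): 384x512x3 uint8, blue, green, red; 384x512 float32, m along the optical axis (not along the pixel's ray), 0 where there is no reading.
- manip.get_calibration(name): a dict with "camera_matrix" (3x3 intrinsics, pixels), "R" (3x3) and "t" (3): a world point X has camera coordinates R X + t. Camera axes: x right, y down, z forward; pixel columns grow to the right and rows downward; lengths in m; the calibration is good to about 2 mm. A picture is of the moment at which its call begins: read the wrist's pose just before it. get_calibration takes no time and is no camera call; for the wrist camera it gives the pose at the moment of the call.
- manip.sign_off(): hands the job in; it is judged then, once.
The state is a dict: "time_s": time; "joint_pos": joint angles; "qd": joint speeds; "joint_torque": joint torques, N m; "tool_pos": TCP position; "eef_rot": TCP orientation; "wrist_force": force on the tool from outside, world axes, zero at the start; "wrist_torque": the same for the moment, N m; "finger_gap": finger opening in m; "grasp_force": force on a finger pad.
Only numpy, scipy, OpenCV 4.12 (cv2) and the standard library are available. Lean on these libraries where they do the work, as an engineer would, in place of code of your own. Each camera call takes 0.05 s, during which the arm holds its last target. There are 200 camera calls.

### The job

The stub of the auger shaft clamped in the vise wears a spring-loaded safety cap. Push that cap down and, keeping it down, turn it anticlockwise until it is free, then lift it off and set it down upright in the flat steel tray.

Things in the scene. Friction and masses are not known exactly. Their poses are not given: they have to be found in the camera images.
- cap_center (a point): Centre (half-way up) of the loose ribbed aluminium cap on the vise's stub: upright cylinder 52 mm wide, 40 high, closed top, z up, about 0.1 kg; grip its side at any yaw. Locked until pushed down 5 to 8 mm (8 = hard stop); kept down, it turns anticlockwise from above only. Free to rise and lift off between 55 and 135 degrees of turn (75 is good). The like capped stub loose on the bench is not meant.
- stub_top (a point): Centre of the top of the stub's 30 mm neck, inside the cap, 150 mm above the bench; z up. At the start the cap's centre is 6 mm below it, on its axis, x axes alike; the cap's lower rim is 34 mm above the jaws. Two pins on the neck, out to 20.5 mm, hold the cap. Fixed in the dark vise (foot 150 x 100 mm, jaws 90 high, screw and cross-handle towards -x, to 105 mm).
- plunger (a joint): Spring plunger in the stub's top, pushing the cap up, in m: 0 with the cap locked (about 6 N), grows as the cap is pushed down, to 0.008 at the hard stop (about 11 N); -0.004 when the cap has come free or is off.
- tray_in (a point): Centre of the inner floor (3 mm above the bench) of the flat open rectangular steel tray, 190 mm along x, 240 mm along y, walls 22 mm high and 3 mm thick, empty, fixed to the bench. z up. A cap standing upright in it has its centre 20 mm above this point.
Things that resemble listed ones, but are neither listed nor needed, are in the scene too. Of the things like the part that bears stub_top, leave any that is green or orange; of the rest the larger one is meant.

How it is judged:
On the way, in this order (a step that is already met when the one before it is completed fails the run):
1. the cap is turned while pressed down against its spring (value of joint plunger above 0.003 m and angle between the x axis of cap_center and the x axis of stub_top, either way round above 0.5 rad), for 0.05 s.
2. the cap is lifted off, clear above the stub (z of cap_center in the frame of stub_top above 0.03 m), for 0.05 s.
3. the cap is set down into the tray by hand, upright, not dropped: its underside within 15 mm of the tray floor while still held (x of cap_center in the frame of tray_in between -0.07 and 0.07 m and y of cap_center in the frame of tray_in between -0.095 and 0.095 m and z of cap_center in the frame of tray_in below 0.035 m and angle between cap_center's own z axis and vertical below 0.2 rad and contact force between cap and the fingers above 0.5 N), for 0.05 s.
At the end, for the whole second after the job is handed in: The cap stands upright (within 11 degrees) and at rest on the floor of the tray, its centre within 70 mm (tray x) and 95 mm (tray y) of the tray's centre, which is anywhere inside the walls, and 15 to 25 mm above the tray floor (x of cap_center in the frame of tray_in between -0.07 and 0.07 m and y of cap_center in the frame of tray_in between -0.095 and 0.095 m and z of cap_center in the frame of tray_in between 0.015 and 0.025 m and angle between cap_center's own z axis and vertical below 0.2 rad and linear speed of cap below 0.02 m/s); the robot touches nothing.
It also fails if it takes over 51 s, if anything falls off the work surface, if the arm or the gripper's body presses on something with over 40 N, if the wrist force passes 120 N, or if a joint passes its speed limit or range.

## Working session

There is one attempt and no reset: what is moved stays moved. The work goes in short steps, Python scripts to look and compute and a tool call to move; the robot and the scene stay as the last step left them, time stands still between calls to the robot, and variables do not carry over. Pictures are saved under pics/ and viewed, at most 10 in all, crops included, and the job is handed in when it is done.

Besides the shell and the picture viewer there is one more tool, called after ">>>" in YAML: its name, and indented under it one key for each argument. apply_moves: Moves the arm, as the interface text tells. Its arguments: {"type":"object","properties":{"plan":{"type":"array","items":{"type":"array","items":{"type":"number"}}},"squeeze":{"type":"number"}},"required":["plan"]}

```bash
mkdir -p pics; ls
cat > h.py <<'E'
from bench import manip
import numpy as np, cv2
def snap(name,tag):
    p,d=manip.get_image(name); c=manip.get_calibration(name)
    cv2.imwrite(f'pics/{tag}.png',p); np.savez(f'{tag}.npz',p=p,d=d,K=c['camera_matrix'],R=c['R'],t=c['t'])
def pt(tag,u,v,r=1):
    z=np.load(tag+'.npz'); D=z['d'][v-r:v+r+1,u-r:u+r+1]; d=np.median(D[D>0])
    return (z['R'].T@(np.linalg.inv(z['K'])@[u,v,1]*d-z['t'])).round(4)
def cloud(tag):
    z=np.load(tag+'.npz'); v,u=np.indices(z['d'].shape); d=z['d']
    P=np.stack([u*d,v*d,d],-1)@np.linalg.inv(z['K']).T
    P=(P-z['t'])@z['R']; P[d==0]=np.nan; return P
E
python3 - <<'E'
from h import *
o=manip.get_obs(); print(o['time_s'],o['tool_pos'],o['eef_rot'])
snap('top','top1'); snap('side','side1')
a=cv2.imread('pics/top1.png')
for t in ('top1','side1'):
    cv2.imwrite(f'pics/{t}b.png',cv2.resize(cv2.imread(f'pics/{t}.png'),(800,600)))
E
```

```text
pics
0.0 [0.18207303 0.59734585 0.2259405 ] [ 1.47371400e-01  9.89080902e-01 -7.99228983e-04 -4.32962917e-05]
```

View pics/top1b.png

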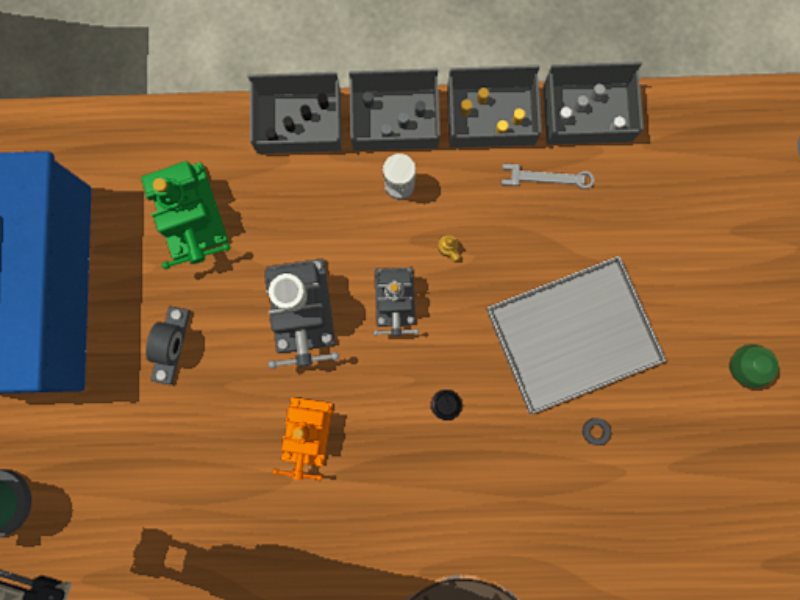

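View pics/side1b.png

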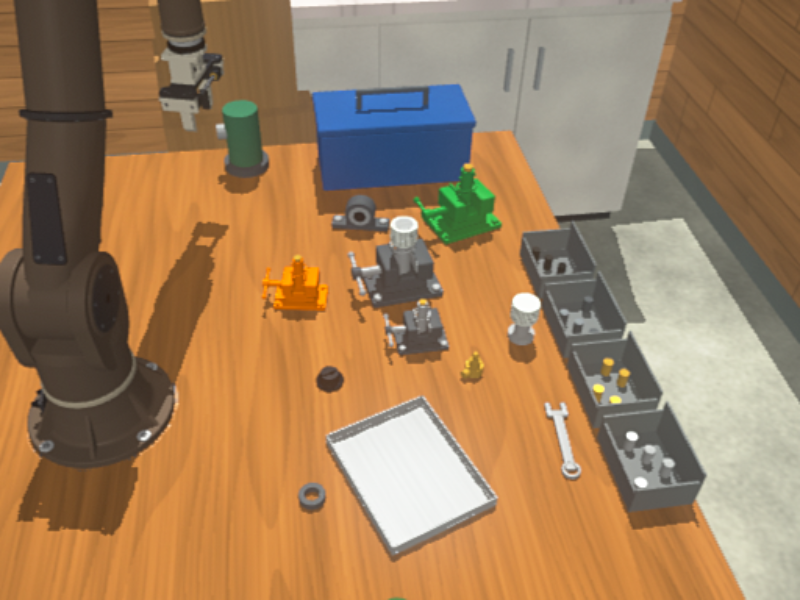

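The top view (800x600 pixels) shows these candidates:
- large dark vise with a white ribbed cap at (287,291)
- small dark vise at (394,290), no cap
- green vise at (188,210)
- orange vise at (305,432)
- loose capped stub at (399,176)

I choose the large dark one. The tray is at about (577,335). In the side view the cap is at (403,233) and the tray at (410,475).

Run:
```python
from h import *
P=cloud('top1')
# cap top: points in region z>0.15
s=.64
m=np.zeros(P.shape[:2],bool); m[165:210,160:210]=1
m&=(P[...,2]>.155); q=P[m]; print('cap',len(q),np.median(q,0),q.min(0),q.max(0))
(c,r)=cv2.minEnclosingCircle(q[:,:2].astype(np.float32)); print(c,r)
# tray
I=cv2.imread('pics/top1.png').astype(int); 
sat=I.max(2)-I.min(2); m=np.zeros(P.shape[:2],bool); m[160:270,305:430]=1
m&=(sat<25)&(P[...,2]<.04)&(I.min(2)>90); n,l,st,ce=cv2.connectedComponentsWithStats(m.astype(np.uint8)); k=1+st[1:,4].argmax()
q=P[l==k]; print('tray',np.median(q[:,2]),cv2.minAreaRect(q[:,:2].astype(np.float32)))
for u,v in [(287,291),(300,318),(305,270),(303,355),(399,170),(394,288)]: print(u,v,pt('top1',int(u*s),int(v*s)))
o=manip.get_obs(); print(o['wrist_force'],o['finger_gap'])
snap('side','s2');a=np.load('side1.npz')['p'][120:230,190:320]; b=np.load('top1.npz')['p'][150:250,150:290]
cv2.imwrite('pics/crop.png',np.hstack([cv2.resize(a,(400,340)),cv2.resize(b,(400,340))]))
```

```text
cap 402 [0.57404631 0.2532457  0.16535376] [0.54831413 0.22799074 0.1552946 ] [0.60014033 0.27930481 0.17066443]
(0.5749039649963379, 0.2546158730983734) 0.026723118498921394
tray 0.0038464559059396735 ((0.5129550099372864, -0.21009746193885803), (0.19233429431915283, 0.2503565847873688), 19.87359619140625)
287 291 [0.5738 0.2531 0.1651]
300 318 [0.543  0.2428 0.0907]
305 270 [0.621  0.2347 0.0902]
303 355 [0.4849 0.2433 0.0725]
399 170 [0.7822 0.0801 0.0902]
394 288 [0.5839 0.0928 0.1056]
[-0.09345109 -0.31530336  0.36655862] 0.09195656613285129
```

View pics/crop.png

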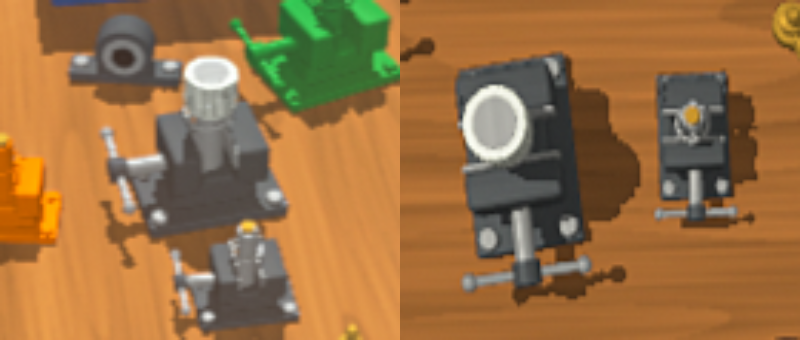

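The crop confirms the choice: a large dark-grey vise with a white ribbed cap on its stub, and a smaller vise beside it without a cap. The cap centre is about (0.574, 0.2535, 0.144) and the tray centre about (0.513, -0.210), turned 20°.

>>> apply_moves:
  plan:
    - [0,0,0,-0.8,-0.9,0,1]
    - [0,0,0,-0.8,-0.9,0,1]
    - [0,0,0,-0.8,-0.9,0,1]
    - [0,0,0,-0.8,-0.9,0,1]
    - [0,0,0,-0.8,-0.9,0,1]
    - [0,0,0,-0.8,-0.9,0,1]
    - [0,0,0,-1,0,0,1]
    - [0,0,0,-1,0,0,1]
    - [0,0,0,-1,0,0,1]
    - [0,0,0,-1,0,0,1]
  squeeze: 50

```text
time_s: 1.4
tool_pos: [0.457, 0.2881, 0.2266]
eef_rot: [0.147, 0.989, -0.0, -0.0]
wrist_force: [-1.0, 0.9, -0.7]
finger_gap: 0.0915
grasp_force: 0.0
```

Run:
```python
from h import *
o=manip.get_obs(); print(o['tool_pos'],o['joint_pos'].round(3) if hasattr(o['joint_pos'],'round') else o['joint_pos'])
snap('wrist','w1'); P=cloud('w1'); z=np.load('w1.npz'); print('cam',-z['R'].T@z['t'])
m=(P[...,2]>.155)&(P[...,2]<.18)&(np.hypot(P[...,0]-.574,P[...,1]-.2535)<.04)
q=P[m]; print(len(q)); 
if len(q): print(np.median(q,0),q.min(0),q.max(0)); print(cv2.minEnclosingCircle(q[:,:2].astype(np.float32)))
```

```text
[0.456973   0.28807935 0.22660523] [-0.825  0.296  0.211  1.794 -0.07   1.059  0.686]
cam [0.38308225 0.30882531 0.38461367]
1536
[0.56788527 0.25229278 0.16500231] [0.55458175 0.22273116 0.15500718] [0.58741673 0.27574537 0.16714336]
((0.580671489238739, 0.24928337335586548), 0.026797138154506683)
```

View pics/w1.png

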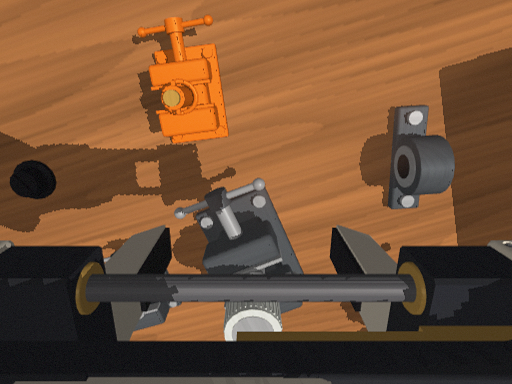

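The wrist view shows the cap at about (253,322) ahead of the gripper, partly hidden, and the orange vise at (185,95). The arm may still have been moving during that picture, so I'll repeat the measurement now that it has settled.

Run:
```python
from h import *
manip.get_image('wrist')
snap('wrist','w2'); snap('side','s3');o=manip.get_obs(); print(o['time_s'],o['tool_pos'],o['wrist_force'])
for t in('w2','s3'):
  P=cloud(t)
  m=(P[...,2]>.155)&(P[...,2]<.18)&(np.hypot(P[...,0]-.574,P[...,1]-.2535)<.04)
  q=P[m]; print(len(q),q.min(0),q.max(0),cv2.minEnclosingCircle(q[:,:2].astype(np.float32)))
```

```text
1.6 [0.45601966 0.28812621 0.22627554] [ 0.10402135 -0.94982583  0.10908825]
1605 [0.54681668 0.22726719 0.15504669] [0.58445771 0.28059291 0.16654649] ((0.5735702514648438, 0.2540960907936096), 0.026943078264594078)
178 [0.54552956 0.22454776 0.15515899] [0.59848033 0.27856376 0.16937068] ((0.5720359683036804, 0.2522445321083069), 0.02826748974621296)
```

>>> apply_moves:
  plan:
    - [0,0,0,-1,0,0,1]
    - [0,0,0,-1,0.03,0,1]
    - [0,0,0,-0.8,0,0,1]
    - [0,0,0,-0.27,0,0,1]
    - [0,0,0.8,0,0,0.2,1]
    - [0,0,0.8,0,0,0.2,1]
    - [0,0,0.8,0,0,0.2,1]
    - [0,0,0.8,0,0,0.2,1]
    - [0,0,0.8,0,0,0.2,1]
    - [0,0,0,0,0,0,1]

```text
time_s: 2.85
tool_pos: [0.5718, 0.2552, 0.1862]
eef_rot: [0.413, 0.911, -0.0, -0.001]
wrist_force: [-0.3, -0.6, -0.7]
finger_gap: 0.0917
grasp_force: 0.0
```

>>> apply_moves:
  plan:
    - [0,0,0,0,0,0.5,1]
    - [0,0,0,0,0,0.5,1]
    - [0,0,0,0,0,0.53,1]
    - [0,0,0,0,0,0,1]
    - [0,0,0,0,0,0,1]

```text
time_s: 3.48
tool_pos: [0.5739, 0.2545, 0.1265]
eef_rot: [0.414, 0.91, 0.0, 0.0]
wrist_force: [0.3, 0.1, -0.3]
finger_gap: 0.0919
grasp_force: 0.0
```

```bash
python3 -c "
from h import *
o=manip.get_obs(); print(o['tool_pos'],o['eef_rot'],o['joint_pos'],o['wrist_force'])"
```

```text
[0.57386461 0.25447143 0.12654892] [4.13582543e-01 9.10466487e-01 4.77674422e-04 1.65684426e-04] [-0.73601632  0.545144    0.34745226  1.7028448  -0.22228816  0.93153848
  0.41616533] [ 0.33519969  0.143324   -0.33898303]
```

>>> apply_moves:
  plan:
    - [0,0,0,0,0,0,-1]
    - [0,0,0,0,0,0,-1]
    - [0,0,0,0,0,0,-1]
    - [0,0,0,0,0,0,-1]
    - [0,0,0,0,0,0,-1]
    - [0,0,0,0,0,0,-1]
  squeeze: 45

```text
time_s: 4.22
tool_pos: [0.5742, 0.2544, 0.1257]
eef_rot: [0.414, 0.91, 0.0, 0.0]
wrist_force: [2.9, 0.7, 0.5]
finger_gap: 0.0505
grasp_force: 45.0
```

>>> apply_moves:
  plan:
    - [0,0,0,0,0,0.06,-1]
    - [0,0,0,0,0,0.06,-1]
    - [0,0,0,0,0,0.05,-1]
    - [0,0,0,0,0,0,-1]
    - [0,0,0,0,0,0,-1]

```text
time_s: 4.85
tool_pos: [0.5743, 0.2544, 0.1196]
eef_rot: [0.414, 0.91, 0.001, 0.0]
wrist_force: [0.3, 0.7, 8.0]
finger_gap: 0.051
grasp_force: 45.0
```

>>> apply_moves:
  plan:
    - [0,0,0,0,0,0.03,-1]
    - [0,0,0,0,0,0,-1]
    - [0,0,0,0,0,0,-1]

```text
time_s: 5.22
tool_pos: [0.5743, 0.2543, 0.1184]
eef_rot: [0.414, 0.91, 0.001, 0.0]
wrist_force: [-0.7, 0.6, 9.2]
finger_gap: 0.0504
grasp_force: 45.0
```

Run:
```python
from h import *
o=manip.get_obs(); print(o['tool_pos'],o['wrist_force'],o['wrist_torque'])
snap('side','s4')
for t in ('side1','s4'):
  P=cloud(t); m=(P[...,2]>.13)&(P[...,2]<.18)&(np.hypot(P[...,0]-.574,P[...,1]-.2535)<.024); z=P[m][:,2]; print(len(z),np.percentile(z,[50,80,90,98]))
```

```text
[0.57429552 0.25430819 0.11842954] [-0.68709549  0.605826    9.20712764] [ 0.12194391  0.0516524  -0.0162643 ]
149 [0.16402638 0.16584284 0.1667697  0.16894125]
68 [0.15577445 0.15814757 0.15997313 0.16096749]
```

>>> apply_moves:
  plan:
    - [0,0,-0.5,0,0,0,-1]
    - [0,0,-0.8,0,0,0,-1]
    - [0,0,-0.8,0,0,0,-1]
    - [0,0,0,0,0,0,-1]

```text
time_s: 5.78
tool_pos: [0.5743, 0.2539, 0.1184]
eef_rot: [0.276, 0.961, 0.0, 0.0]
wrist_force: [0.8, -0.2, 8.8]
finger_gap: 0.0507
grasp_force: 45.0
```

```bash
python3 -c "
from h import *
o=manip.get_obs(); print(o['tool_pos'],o['eef_rot'],o['wrist_force'],o['wrist_torque'],o['joint_pos'])"
```

```text
[0.57427063 0.25385947 0.11842851] [2.76254528e-01 9.61084286e-01 4.97934965e-04 4.26998914e-04] [ 0.82537376 -0.17930566  8.84094628] [-0.06787641  0.09028424  0.01778408] [-0.68032897  0.54701286  0.26525549  1.70543886 -0.17368079  0.91086762
  0.66563054]
```

>>> apply_moves:
  plan:
    - [0,0,-0.8,0,0,0,-1]
    - [0,0,-0.8,0,0,0,-1]
    - [0,0,-0.8,0,0,0,-1]
    - [0,0,-0.8,0,0,0,-1]
    - [0,0,-0.8,0,0,0,-1]
    - [0,0,-0.8,0,0,0,-1]
    - [0,0,-0.8,0,0,0,-1]
    - [0,0,-0.8,0,0,0,-1]
    - [0,0,-0.9,0,0,0,-1]
    - [0,0,0,0,0,0,-1]

```text
time_s: 7.02
tool_pos: [0.5744, 0.2537, 0.1184]
eef_rot: [-0.228, 0.974, 0.0, 0.001]
wrist_force: [-0.3, -1.1, 8.2]
finger_gap: 0.0506
grasp_force: 45.0
```

```bash
python3 -c "
from h import *
o=manip.get_obs(); print(o['tool_pos'],o['eef_rot'],o['wrist_force'],o['wrist_torque'],o['joint_pos'])"
```

```text
[0.57443304 0.25368383 0.1184482 ] [-2.27734695e-01  9.73722955e-01  7.17824262e-05  7.14891272e-04] [-0.31418772 -1.09193734  8.24397265] [-0.09651042 -0.03452923  0.02490257] [-0.49883395  0.54017513 -0.0032958   1.68827535  0.00245482  0.91173022
  1.52713647]
```

>>> apply_moves:
  plan:
    - [0,0,0,0,0,-0.1,-1]
    - [0,0,0,0,0,-0.2,-1]
    - [0,0,0,0,0,-0.2,-1]
    - [0,0,0,0,0,0,-1]

```text
time_s: 7.52
tool_pos: [0.5734, 0.2539, 0.1377]
eef_rot: [-0.227, 0.974, -0.0, -0.0]
wrist_force: [0.7, -0.1, -0.7]
finger_gap: 0.0508
grasp_force: 45.0
```

>>> apply_moves:
  plan:
    - [0,0,0,0,0,-0.5,-1]
    - [0,0,0,0,0,-0.8,-1]
    - [0,0,0.8,0,0,-0.8,-1]
    - [0,0,0.8,0,0,-0.3,-1]
    - [0,0,0.8,0,0,0,-1]
    - [0,0,0.8,0,0,0,-1]
    - [0,0,0.8,0,0,0,-1]
    - [0,0,0,0,0,0,-1]

```text
time_s: 8.52
tool_pos: [0.5732, 0.2539, 0.2328]
eef_rot: [0.05, 0.999, -0.0, -0.001]
wrist_force: [-0.6, -0.3, -0.8]
finger_gap: 0.051
grasp_force: 45.0
```

Run:
```python
from h import *
from scipy.spatial.transform import Rotation as R
o=manip.get_obs(); print(o['tool_pos'],o['eef_rot'],o['wrist_force'],o['joint_pos'][6])
print(R.from_quat(o['eef_rot']).inv().apply(np.array([.513,-.210,o['tool_pos'][2]])-o['tool_pos'])/.04)
snap('side','s5'); cv2.imwrite('pics/s5c.png',cv2.resize(np.load('s5.npz')['p'][80:240,180:340],(500,500)))
```

```text
[0.57316563 0.25386259 0.2328099 ] [ 4.97279323e-02  9.98762505e-01 -4.43612145e-04 -6.27487060e-04] [-0.55699476 -0.2890916  -0.82464637] 1.0238148702691032
[ 3.44774979e-01 -1.16886162e+01  1.15039959e-02]
```

View pics/s5c.png

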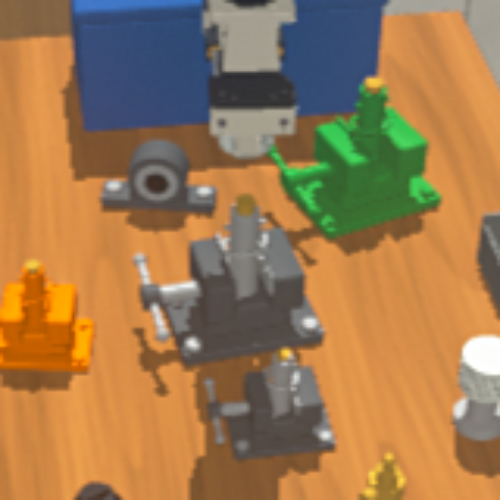

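The picture shows the stub bare, with its brass plunger at (245,205), and the cap held in the gripper at (245,145). Next I carry it to the tray.

>>> apply_moves:
  plan:
    - [0,0,0,0.03,-0.6,0,-1]
    - [0,0,0,0.03,-1,0,-1]
    - [0,0,0,0.03,-1,0,-1]
    - [0,0,0,0.03,-1,0,-1]
    - [0,0,0,0.03,-1,0,-1]
    - [0,0,0,0.03,-1,0,-1]
    - [0,0,0,0.03,-1,0,-1]
    - [0,0,0,0.03,-1,0,-1]
    - [0,0,0,0.03,-1,0,-1]
    - [0,0,0,0.03,-1,0,-1]

```text
time_s: 9.82
tool_pos: [0.5221, -0.1292, 0.2336]
eef_rot: [0.05, 0.999, -0.0, -0.0]
wrist_force: [0.4, -0.0, -0.9]
finger_gap: 0.0507
grasp_force: 45.0
```

>>> apply_moves:
  plan:
    - [0,0,0,0.03,-1,0,-1]
    - [0,0,0,0.03,-0.7,0,-1]
    - [0,0,0,0,-0.4,0,-1]
    - [0,0,0,0,0,0.8,-1]
    - [0,0,0,0,0,1,-1]
    - [0,0,0,0,0,1,-1]
    - [0,0,0,0,0,1,-1]
    - [0,0,0,0,0,0.7,-1]
    - [0,0,0,0,0,0,-1]
    - [0,0,0,0,0,0,-1]

```text
time_s: 11.08
tool_pos: [0.5131, -0.2104, 0.0545]
eef_rot: [0.05, 0.999, -0.0, 0.001]
wrist_force: [-0.2, -0.2, -1.7]
finger_gap: 0.0506
grasp_force: 45.0
```

>>> apply_moves:
  plan:
    - [0,0,0,0,0,0.5,-1]
    - [0,0,0,0,0,0.4,-1]
    - [0,0,0,0,0,0.2,-1]
    - [0,0,0,0,0,0.04,-1]
    - [0,0,0,0,0,0,-1]
    - [0,0,0,0,0,0,-1]

```text
time_s: 11.82
tool_pos: [0.5128, -0.2104, 0.0084]
eef_rot: [0.05, 0.999, -0.0, 0.0]
wrist_force: [0.3, -0.1, -1.0]
finger_gap: 0.0507
grasp_force: 45.0
```

>>> apply_moves:
  plan:
    - [0,0,0,0,0,0.03,-1]
    - [0,0,0,0,0,0.03,-1]
    - [0,0,0,0,0,0,-1]
    - [0,0,0,0,0,0,-1]

```text
time_s: 12.32
tool_pos: [0.5125, -0.2102, 0.0055]
eef_rot: [0.05, 0.999, 0.0, -0.0]
wrist_force: [-0.2, -0.9, -1.1]
finger_gap: 0.0509
grasp_force: 45.0
```

>>> apply_moves:
  plan:
    - [0,0,0,0,0,0.02,-1]
    - [0,0,0,0,0,0,-1]
    - [0,0,0,0,0,0,-1]

```text
time_s: 12.7
tool_pos: [0.5125, -0.2102, 0.0047]
eef_rot: [0.05, 0.999, 0.0, -0.0]
wrist_force: [-0.2, 0.5, -1.5]
finger_gap: 0.0506
grasp_force: 45.0
```

>>> apply_moves:
  plan:
    - [0,0,0,0,0,0,0.13]
    - [0,0,0,0,0,0,0.2]
    - [0,0,0,0,0,0,0.5]
    - [0,0,0,0,0,0,1]
    - [0,0,0,0,0,0,1]
    - [0,0,0,0,0,0,1]
    - [0,0,0,0,0,0,1]

```text
time_s: 13.58
tool_pos: [0.5125, -0.2103, 0.0047]
eef_rot: [0.05, 0.999, -0.0, 0.0]
wrist_force: [0.2, -0.4, -0.0]
finger_gap: 0.0913
grasp_force: 0.0
```

>>> apply_moves:
  plan:
    - [0,0,0,0,0,-0.3,1]
    - [0,0,0,0,0,-0.6,1]
    - [0,0,0,0,0,-1,1]
    - [0,0,0,0,0,-1,1]
    - [0,0,0,0,0,-1,1]
    - [0,0,0,0,0,-0.6,1]
    - [0,0,0,0,0,0,1]
    - [0,0,0,0,0,0,1]

```text
time_s: 14.58
tool_pos: [0.5121, -0.21, 0.1844]
eef_rot: [0.05, 0.999, 0.0, -0.0]
wrist_force: [-0.0, 0.1, -0.3]
finger_gap: 0.0919
grasp_force: 0.0
```

Run:
```python
from h import *
o=manip.get_obs(); print(o['tool_pos'],o['finger_gap'],o['wrist_force'])
snap('side','s6'); P=cloud('s6'); cv2.imwrite('pics/s6c.png',cv2.resize(np.load('s6.npz')['p'][180:384,150:400],(735,600)))
m=(P[...,2]>.03)&(P[...,2]<.07)&(np.hypot(P[...,0]-.513,P[...,1]+.21)<.05); q=P[m]; print(len(q),q.min(0),q.max(0),np.median(q[q[:,2]>.038],0))
```

```text
[ 0.51205985 -0.21000337  0.1844056 ] 0.09194293651745282 [-0.01925679  0.09290663 -0.28106742]
341 [ 0.48512856 -0.23855907  0.03004002] [ 0.53699661 -0.18480353  0.05012596] [ 0.51110889 -0.21346045  0.04364034]
```

View pics/s6c.png

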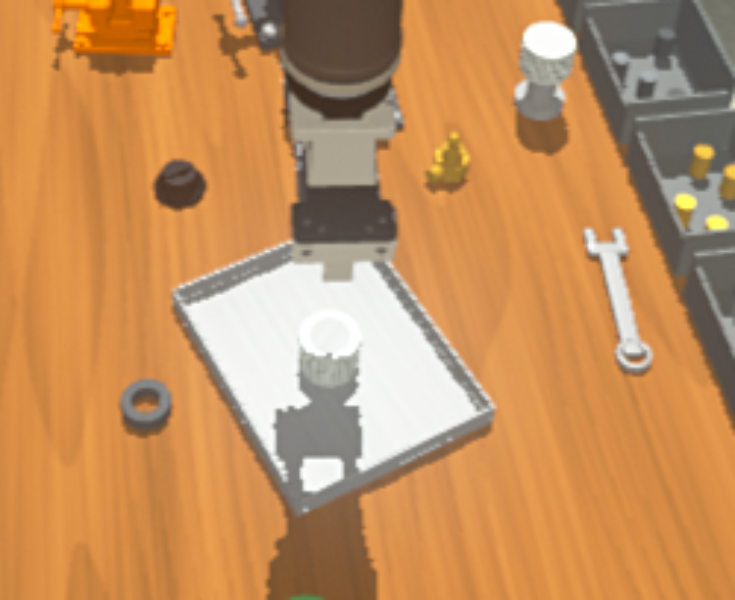

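The cap stands upright near the middle of the tray at (330,345), and the gripper is clear above it.

```bash
python3 -c "
from bench import manip
print(manip.sign_off())"
```

```text
the job is handed in; nothing more can be done
None
```

I pushed the cap down, turned it about 75° anticlockwise, lifted it off and set it upright near the tray's centre, then handed the job in at about 15 s; the hand-in returned no verdict.

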